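# Release and push off a terminal cover

## Robot

A 7-joint arm with a two-finger parallel gripper is mounted at the origin on the work surface. World frame = base frame: x ahead of the robot, y to its left, z up, the work surface at z = 0. Lengths are in m, angles in rad, forces in N, time in s.
With the tool pointing down it reaches from about 0.425 to 0.925 m from the base axis. Payload 6.8 kg.
Tool frame: the origin (TCP) lies on the centre line of the jaws, within the pads' length; the fingertips stand bot.tip_reach ahead of it and the grasp point (between the pads) lies 3 mm ahead of it (bot.tip_reach is the distance from the TCP to the fingertips, in m); z points along the fingers, y is the line along which they close (so a half turn about z gives the same grasp; the last joint's range is limited). The gripper opens to 85 mm and grips with 20 to 120 N. Pads are 22 mm wide; open, the fingers measure 114 mm over their backs; the gripper's body (76 mm by 85 mm) begins 54 mm behind the grasp point. The pads swing forward as they close: fully open they stand 13 mm farther back than shut.
Start: joints at [1.007, 0.477, 0.022, 1.555, -0.011, 1.109, -0.083], TCP at [0.297, -0.606, 0.253] pointing down, gripper open.
Joint ranges: [-2.96, 2.96], [-0.34, 2.1], [-1.41, 1.46], [0.24, 2.44], [-1.37, 4.51], [0.17, 1.92], [-2.96, 2.96]. Speed limits (rad/s): [2.39, 2.39, 3.14, 3.14, 3.14, 3.14, 3.14].

## Interface

Orientations are given as a unit quaternion [w, x, y, z].
In Python, from station import bot gives the robot as it stands.
- The arm moves only by the tool jog_arm, never from a script. Its argument "deltas" is a list of rows, each a list of 7 numbers: the shift along the world's x, y, z in m, then the turn, a rotation vector about the world's x, y, z in rad, then the opening, from 0 (shut) to 1 (fully open). In form: [[x, y, z, rx, ry, rz, grip], ...]. A call has 1 to 10 rows; each row shifts and turns the commanded pose from where the row before left it; what a row does not reach is not made up. A row lasts 1/10 s, in which the tool goes at most 50 mm and 8.59 degrees, less where a joint would pass 70% of its speed; a pose out of reach is approached as far as the arm can. A call with a gripper value outside its range is refused whole. The fingers move at their own pace and stop on an object; "newtons" is the grip in N (left out, the last holds). Time passes only in rows, so rows that do not move let the fingers close. It gives the time, the measured TCP pose, the force, the opening and the grip force at its end, in the units of the state.
- bot.get_obs(): the state, without advancing time (a new reading comes with each control period).
- bot.read_camera(name): name is "scene" or "top" or "wrist"; returns a dict with "img" (420x560x3 uint8, red, green, blue), "K" (3x3 intrinsics, pixels), "eye" and "attitude" of the camera in the world. Camera axes: x right, y down, z forward; pixel columns grow to the right and rows downward; lengths in m; the calibration is good to about 2 mm. A picture is of the moment at which its call begins. There is no depth.
- bot.hand_in(): hands the job in; it is judged then, once.
The state is a dict: "t": time; "q": joint angles; "joint_vel": joint speeds; "joint_torque": joint torques, N m; "eef_pos": TCP position; "tool_rot": TCP orientation; "contact_force": force on the tool from outside, world axes, zero at the start; "torque": the same for the moment, N m; "gripper_width": opening from 0.0 (shut) to 1.0 (fully open); "grasp_force": force on a finger pad.
Only numpy, scipy, OpenCV 4.12 (cv2) and the standard library are available. Lean on these libraries where they do the work, as an engineer would, in place of code of your own. Each camera call takes 0.05 s, during which the arm holds its last target. There are 200 camera calls.

## Task

Uncover the terminals of the unit with the orange snap tab: press the orange tab fully in with the fingertips, then push the blue cover by its ridge off its seat and along the deck until the terminal opening is completely uncovered, leaving the cover lying flat on the unit. Only press and push: do not lift or tip the cover. Leave the unit with the green tab closed and everything else on the bench where it is.

Things in the scene. Friction and masses are not known exactly. Their poses are not given: they have to be found in the camera images.
- orange_unit: Fixed grey terminal unit, 240 (x) by 136 (y) mm; origin at the centre of its underside. Its x axis is the way the cover slides off, roughly away from the robot. Deck and seat are level, 50 mm up. Cover lane 79 mm wide, centred at y = -18 mm, between full-length rails 5 mm high; a 6 mm high wall closes it at x = -120 to -115.5 mm; the +x end is open. Has the orange tab: open it.
- orange_opening (a point): Centre, at deck height, of the orange-tab unit's terminal opening (74 by 60 mm, x = -106 to -32 mm of the unit), with two rows of brass screws inside, hidden under the closed cover. From x = -32 to +120 mm the lane is plain deck.
- orange_tab_top (a point): Centre of the top of the orange snap tab: a flat pad 30 (x) by 28 (y) mm, 18 mm above the deck, beside the lane at x = -17.5, y = +46 mm of its unit. Its tooth reaches sideways into the lane and stands 6 mm up in front of the closed cover's +x edge. Axes as the unit's.
- orange_tab (a joint): How far the orange tab is pressed in (straight down), m: near 0 is out, locking the cover; 0.010 is fully in, at a firm stop. About 3 N of friction; it stays where it is left and does not spring back. Fully in, the tooth is 4 mm below the deck and the cover passes over it; the pad is still 8 mm proud.
- orange_cover: Loose blue cover of the orange-tab unit, 90 (x) by 76 (y) by 6 mm, about 60 g; origin at the centre of its underside, axes as the unit's. Closed, it is at x = -69, y = -18, z = 50 mm of its unit, with 1.5 mm of play. To uncover the opening it slides at least 82 mm to the unit's +x; past about x = +120 mm it would tip off the end.
- orange_ridge (a point): Centre of the top of the dark blue push ridge on the orange-tab unit's cover: 8 (x) by 60 (y) mm, 14 mm high above the plate, 15 mm to the +x side of the cover's centre, so 56 mm of flat plate lie behind it for the fingertips.
- green_unit: Fixed grey terminal unit, 240 (x) by 136 (y) mm; origin at the centre of its underside. Its x axis is the way the cover slides off, roughly away from the robot. Deck and seat are level, 50 mm up. Cover lane 79 mm wide, centred at y = -18 mm, between full-length rails 5 mm high; a 6 mm high wall closes it at x = -120 to -115.5 mm; the +x end is open. Has the green tab: leave it.
- green_opening (a point): Centre, at deck height, of the green-tab unit's terminal opening (74 by 60 mm, x = -106 to -32 mm of the unit), with two rows of brass screws inside, hidden under the closed cover. From x = -32 to +120 mm the lane is plain deck.
- green_tab_top (a point): Centre of the top of the green snap tab: a flat pad 30 (x) by 28 (y) mm, 18 mm above the deck, beside the lane at x = -17.5, y = +46 mm of its unit. Its tooth reaches sideways into the lane and stands 6 mm up in front of the closed cover's +x edge. Axes as the unit's.
- green_tab (a joint): How far the green tab is pressed in (straight down), m: near 0 is out, locking the cover; 0.010 is fully in, at a firm stop. About 3 N of friction; it stays where it is left and does not spring back. Fully in, the tooth is 4 mm below the deck and the cover passes over it; the pad is still 8 mm proud.
- green_cover: Loose blue cover of the green-tab unit, 90 (x) by 76 (y) by 6 mm, about 60 g; origin at the centre of its underside, axes as the unit's. Closed, it is at x = -69, y = -18, z = 50 mm of its unit, with 1.5 mm of play. To uncover the opening it slides at least 82 mm to the unit's +x; past about x = +120 mm it would tip off the end.
- green_ridge (a point): Centre of the top of the dark blue push ridge on the green-tab unit's cover: 8 (x) by 60 (y) mm, 14 mm high above the plate, 15 mm to the +x side of the cover's centre, so 56 mm of flat plate lie behind it for the fingertips.
- screwdriver: Screwdriver with a blue handle lying on the bench between the units; origin at its underside. A bystander: leave alone.
- tape_roll: Roll of white tape, 90 mm across, 45 mm high, standing flat; origin at its underside. A bystander: leave alone.
- solder_spool: Red spool, 56 mm across, 50 mm high, upright; origin at its underside. A bystander: leave alone.
- calculator: Black desk calculator, 150 by 100 by 16 mm; origin at its underside. A bystander: leave alone.
- tape_measure: Black and red tape measure, 66 by 37 by 66 mm; origin at its underside. A bystander: leave alone.
- spanner: Steel spanner lying flat; origin at its underside. A bystander: leave alone.
Mind the look-alikes: they are no part of the job. What is shaped like the orange_cover but yellow is not meant.

How it is judged:
By the outcome, as a careful person would: the job done as asked, in the order asked, and still so for the second after the job is handed in, with the robot touching nothing.
It also fails if it takes over 38 s, if anything falls off the work surface, if the arm or the gripper's body presses on something with over 40 N, if the wrist force passes 120 N, or if a joint passes its speed limit or range.

## Working session

There is one attempt and no reset: what is moved stays moved. The work goes in short steps, Python scripts to look and compute and a tool call to move; the robot and the scene stay as the last step left them, time stands still between calls to the robot, and variables do not carry over. Pictures are saved under pics/ and viewed, at most 10 in all, crops included, and the job is handed in when it is done.

Besides the shell and the picture viewer there is one more tool, called after ">>>" as a command line: name --pt "numbers of a row" for each row, then --argument value for the rest. jog_arm: Moves the arm, as the interface text tells. Its arguments: {"type":"object","properties":{"deltas":{"type":"array"},"newtons":{"type":"number"}},"required":["deltas"]}

```bash
mkdir -p pics
cat > h.py <<'E'
import numpy as np, cv2
from scipy.spatial.transform import Rotation as R
from station import bot
def Rm(a):
    a=np.array(a,float)
    return a if a.shape==(3,3) else R.from_quat(a[[1,2,3,0]]).as_matrix()
def cast(c,uv,z):
    d=Rm(c["attitude"])@np.linalg.solve(c["K"],[uv[0],uv[1],1.]); e=np.array(c["eye"])
    return e+d*(z-e[2])/d[2]
def save(c,n): cv2.imwrite("pics/"+n,c["img"][:,:,::-1])
E
python3 - <<'E'
from h import *
o=bot.get_obs(); print(o["t"],o["eef_pos"],o["tool_rot"],bot.tip_reach)
a=bot.read_camera("top");b=bot.read_camera("scene");save(a,"top.png");save(b,"scene.png")
np.save("top.npy",a,allow_pickle=True)
print(a["eye"],a["attitude"],a["K"])
E
```

```text
0.0 [ 0.29688171 -0.60557885  0.25232101] [-8.92940896e-04  9.74137182e-01  2.25955473e-01 -2.77488519e-04] 0.022
[0.40112297 0.03148548 1.23780702] [-0.04476491  0.71366247 -0.69790519  0.04012886] [[407.96840391   0.         280.87546587]
 [  0.         407.96840391 208.45500945]
 [  0.           0.           1.        ]]
```

View pics/top.png

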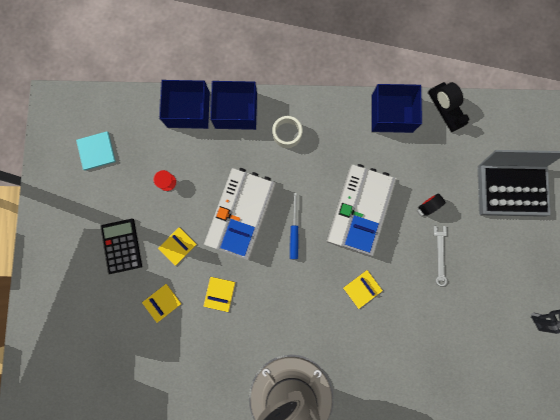

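View pics/scene.png

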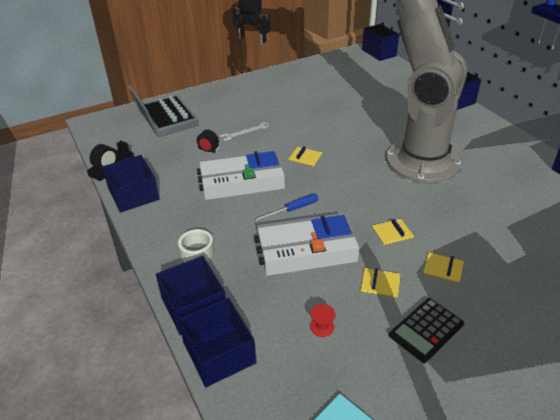

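The top view shows the orange-tab unit at about (238,213), with the orange tab at (223,213) and the blue cover at (238,236). The green unit is at (362,210). In the scene view the orange tab is at (318,243), and the yellow look-alikes lie on the bench.

Run:
```python
from h import *
c=np.load("top.npy",allow_pickle=True).item(); im=c["img"]
hsv=cv2.cvtColor(im,cv2.COLOR_RGB2HSV)
box=np.zeros(hsv.shape[:2],np.uint8); box[165:262,200:280]=255
for n,lo,hi,z in [("tab",(5,150,120),(18,255,255),.068),("cover",(100,150,60),(125,255,255),.056)]:
    m=cv2.inRange(hsv,lo,hi)&box
    cs=max(cv2.findContours(m,0,2)[0],key=cv2.contourArea)
    r=cv2.minAreaRect(cs); M=cv2.moments(m,True)
    print(n,r,M["m10"]/M["m00"],M["m01"]/M["m00"],cast(c,(M["m10"]/M["m00"],M["m01"]/M["m00"]),z),"\n",np.array([cast(c,p,z)[:2] for p in cv2.boxPoints(r)]).round(4))
    if n=="tab":
        ys,xs=np.nonzero(m); print(xs.min(),xs.max(),ys.min(),ys.max())
cv2.imwrite("pics/crop.png",cv2.resize(im[160:265,195:285,::-1],None,fx=5,fy=5,interpolation=cv2.INTER_CUBIC))
```

```text
tab ((222.80003356933594, 213.1000213623047), (10.435516357421875, 9.803058624267578), 18.434947967529297) 225.3560606060606 213.59848484848484 [0.52376537 0.20062335 0.068     ] 
 [[0.5159 0.2265]
 [0.5431 0.2186]
 [0.5342 0.1896]
 [0.507  0.1975]]
217 239 200 220
cover ((237.14706420898438, 237.08824157714844), (25.494295120239258, 30.74114418029785), 19.653823852539062) 237.1454081632653 237.17219387755102 [0.4571843  0.16553852 0.056     ] 
 [[0.427  0.2141]
 [0.5115 0.1874]
 [0.4881 0.1167]
 [0.4039 0.1439]]
```

View pics/crop.png

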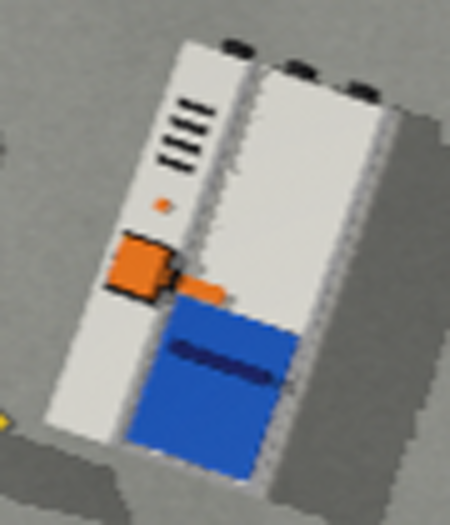

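The crop shows the orange pad centred at about (140,266) in the crop, which is (223,213) in the full picture. The cover with its dark ridge at crop (222,362) is closed. The unit's yaw is about -18°, the pad is at about (0.525, 0.208) and the cover's centre is at about (0.458, 0.166).

>>> jog_arm --pt "0.02 0.04 0 0 0 0.08 0" --pt "0.02 0.04 0 0 0 0.08 0" --pt "0.02 0.04 0 0 0 0.08 0" --pt "0.02 0.04 0 0 0 0.08 0" --pt "0.02 0.04 0 0 0 0.08 0" --pt "0.02 0.04 0 0 0 0.08 0" --pt "0.02 0.04 0 0 0 0.08 0" --pt "0.02 0.04 0 0 0 0.08 0" --pt "0.02 0.04 0 0 0 0.08 0" --pt "0.02 0.04 0 0 0 0.08 0"

```text
t: 1.1
eef_pos: [0.4974, -0.2044, 0.2531]
tool_rot: [-0.0, 0.808, 0.589, -0.0]
contact_force: [0.8, -0.4, -0.3]
gripper_width: -0.001
grasp_force: 0.0
```

>>> jog_arm --pt "0 0.04 0 0 0 0 0" --pt "0 0.04 0 0 0 0 0" --pt "0 0.04 0 0 0 0 0" --pt "0 0.04 0 0 0 0 0" --pt "0 0.04 0 0 0 0 0" --pt "0 0.04 0 0 0 0 0" --pt "0 0.04 0 0 0 0 0" --pt "0 0.04 0 0 0 0 0" --pt "0 0.04 0 0 0 0 0" --pt "0 0 0 0 0 0 0"

```text
t: 2.1
eef_pos: [0.496, 0.1604, 0.2535]
tool_rot: [-0.001, 0.807, 0.591, 0.001]
contact_force: [-0.3, -0.7, -0.7]
gripper_width: 0.001
grasp_force: 0.0
```

```bash
cat > w.py <<'E'
from h import *
import sys
o=bot.get_obs(); print(o["t"],o["eef_pos"],o["tool_rot"],o["gripper_width"],o["contact_force"]); Rt=Rm(o["tool_rot"]); print("tool x ang",np.degrees(np.arctan2(Rt[1,0],Rt[0,0])),"z",Rt[:,2])
a=bot.read_camera("wrist"); save(a,sys.argv[1]+".png"); np.save("wrist.npy",a,allow_pickle=True)
E
python3 w.py w1
```

```text
2.1 [0.49595532 0.1604046  0.25351627] [-0.0014096   0.80668601  0.59097761  0.00107108] 0.0006281238836464384 [-0.28119913 -0.66985318 -0.737853  ]
tool x ang 72.4528603540282 z [ 6.19598131e-05  3.54018271e-03 -9.99993732e-01]
```

View pics/w1.png

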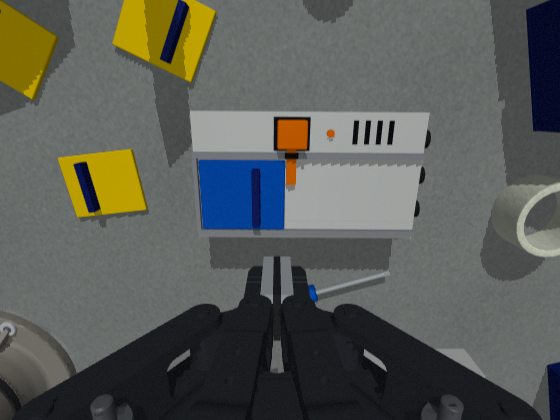

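The wrist picture shows the orange pad at about (292,134), the cover at (242,195) and its ridge at (256,198). The unit's x axis points right in the picture, and the shut fingers are at (277,262).

```bash
cat > m.py <<'E'
from h import *
c=np.load("wrist.npy",allow_pickle=True).item(); hsv=cv2.cvtColor(c["img"],cv2.COLOR_RGB2HSV)
box=np.zeros(hsv.shape[:2],np.uint8); box[100:250,185:320]=255
def rect(lo,hi,z):
    m=cv2.inRange(hsv,lo,hi)&box
    m=cv2.morphologyEx(m,cv2.MORPH_OPEN,np.ones((3,3)))
    r=cv2.minAreaRect(max(cv2.findContours(m,0,2)[0],key=cv2.contourArea))
    P=np.array([cast(c,p,z)[:2] for p in cv2.boxPoints(r)]); 
    e=[P[1]-P[0],P[2]-P[1]]
    print(r,P.mean(0).round(4),[(np.linalg.norm(v).round(4),np.degrees(np.arctan2(v[1],v[0])).round(2)) for v in e])
rect((4,150,110),(18,255,255),.068); rect((100,150,40),(125,255,255),.056); rect((100,150,40),(125,255,110),.070)
E
python3 m.py
```

```text
((292.0, 135.5), (31.0, 30.0), 90.0) [0.5276 0.2098] [(np.float64(0.0286), np.float64(-17.59)), (np.float64(0.0292), np.float64(-105.85))]
((241.0, 194.0), (68.0, 86.0), 90.0) [0.4582 0.1661] [(np.float64(0.0886), np.float64(-17.57)), (np.float64(0.0749), np.float64(-107.16))]
((255.78733825683594, 198.49282836914062), (59.15651321411133, 8.89721965789795), 88.56790161132812) [0.474  0.1603] [(np.float64(0.0088), np.float64(-16.12)), (np.float64(0.0629), np.float64(-107.14))]
```

>>> jog_arm --pt "0.016 0.024 0 0 0 0 0" --pt "0.015 0.025 0 0 0 0 0" --pt "0 0 -0.04 0 0 0 0" --pt "0 0 -0.04 0 0 0 0" --pt "0 0 -0.04 0 0 0 0" --pt "0 0 -0.025 0 0 0 0" --pt "0 0 0 0 0 0 0" --pt "0 0 0 0 0 0 0"

```text
t: 2.95
eef_pos: [0.5284, 0.2019, 0.1086]
tool_rot: [0.0, 0.81, 0.587, -0.0]
contact_force: [-0.3, 0.0, 0.6]
gripper_width: 0.003
grasp_force: 0.0
```

>>> jog_arm --pt "-0.0015 0.0075 0 0 0 0 0" --pt "0 0 -0.008 0 0 0 0" --pt "0 0 -0.006 0 0 0 0" --pt "0 0 -0.004 0 0 0 0" --pt "0 0 -0.003 0 0 0 0" --pt "0 0 -0.003 0 0 0 0" --pt "0 0 0 0 0 0 0"

```text
t: 3.65
eef_pos: [0.5266, 0.2103, 0.0839]
tool_rot: [-0.0, 0.809, 0.587, -0.0]
contact_force: [0.2, 0.4, -0.1]
gripper_width: 0.0
grasp_force: 0.0
```

>>> jog_arm --pt "0 0 -0.003 0 0 0 0" --pt "0 0 -0.002 0 0 0 0" --pt "0 0 0 0 0 0 0"

```text
t: 3.95
eef_pos: [0.5268, 0.2105, 0.0801]
tool_rot: [0.0, 0.809, 0.587, 0.0]
contact_force: [-2.8, -0.6, 8.7]
gripper_width: -0.001
grasp_force: 4.9
```

>>> jog_arm --pt "0 0 -0.002 0 0 0 0" --pt "0 0 -0.001 0 0 0 0" --pt "0 0 0 0 0 0 0"

```text
t: 4.25
eef_pos: [0.527, 0.2105, 0.0798]
tool_rot: [0.001, 0.809, 0.587, 0.0]
contact_force: [-10.6, -5.8, 36.2]
gripper_width: -0.002
grasp_force: 18.1
```

>>> jog_arm --pt "0 0 0.013 0 0 0 0" --pt "0 0 0.035 0 0 0 0" --pt "-0.026 -0.014 0 0 0 0 0" --pt "-0.026 -0.014 0 0 0 0 0" --pt "-0.026 -0.0135 0 0 0 0 0" --pt "0 0 0 0 0 0 0" --pt "0 0 0 0 0 0 0"

```text
t: 4.95
eef_pos: [0.4489, 0.1688, 0.1245]
tool_rot: [0.0, 0.809, 0.587, 0.0]
contact_force: [0.3, -0.4, 0.2]
gripper_width: 0.004
grasp_force: 0.0
```

```bash
python3 w.py w2
python3 - <<'E'
from h import *
c=np.load("wrist.npy",allow_pickle=True).item();R_=Rm(c["attitude"])
u=np.array([.954,-.299,0]);v=np.array([.299,.954,0]);C=np.array([.4582,.1661,.0])
def px(p):
    d=c["K"]@(R_.T@(p-c["eye"])); return (d[:2]/d[2]).round(1)
print("pad top if in/out", px(np.array([.5268,.2097,.058])),px(np.array([.5268,.2097,.068])))
E
```

```text
4.95 [0.4488969  0.16882893 0.1245401 ] [1.87563791e-04 8.09316856e-01 5.87372104e-01 4.50378018e-04] 0.004039727641600751 [ 0.33584819 -0.44655279  0.20147548]
tool x ang 71.9415133541329 z [ 9.49336521e-04  2.25481893e-04 -9.99999524e-01]
pad top if in/out [378.7 139.6] [384.2 141.2]
```

View pics/w2.png

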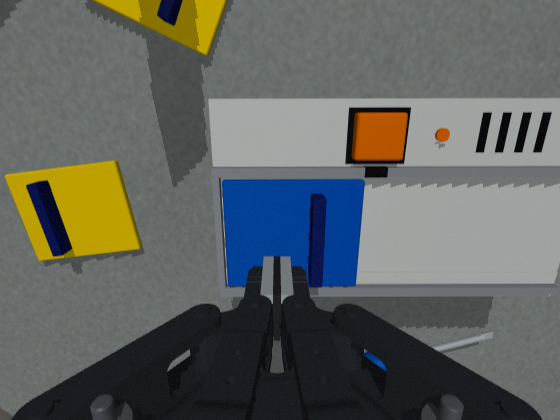

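The tooth has gone from the lane, so the tab at (380,136) is in. The shut fingers at (277,260) are behind the ridge at (318,240).

>>> jog_arm --pt "0 0 -0.02 0 0 0 0" --pt "0 0 -0.015 0 0 0 0" --pt "0 0 -0.006 0 0 0 0" --pt "0 0 0 0 0 0 0"

```text
t: 5.4
eef_pos: [0.4489, 0.1693, 0.0826]
tool_rot: [-0.0, 0.809, 0.588, -0.0]
contact_force: [-0.8, -0.9, 0.5]
gripper_width: -0.001
grasp_force: 0.0
```

>>> jog_arm --pt "0.0076 -0.0024 0 0 0 0 0" --pt "0.0076 -0.0024 0 0 0 0 0" --pt "0.0076 -0.0024 0 0 0 0 0" --pt "0.0076 -0.0024 0 0 0 0 0" --pt "0.0076 -0.0024 0 0 0 0 0"

```text
t: 5.9
eef_pos: [0.4871, 0.1569, 0.0837]
tool_rot: [-0.0, 0.809, 0.587, 0.0]
contact_force: [-3.6, 1.8, 6.1]
gripper_width: -0.0
grasp_force: 3.0
```

```bash
python3 w.py w3
```

```text
5.9 [0.4871316  0.15692587 0.08367491] [-1.52022101e-04  8.09316797e-01  5.87372369e-01  4.91649769e-06] -0.0004901392214877674 [-3.58789867  1.7640981   6.11576694]
tool x ang 71.94152846010493 z [-1.70629154e-04  2.51843709e-04 -9.99999954e-01]
```

View pics/w3.png

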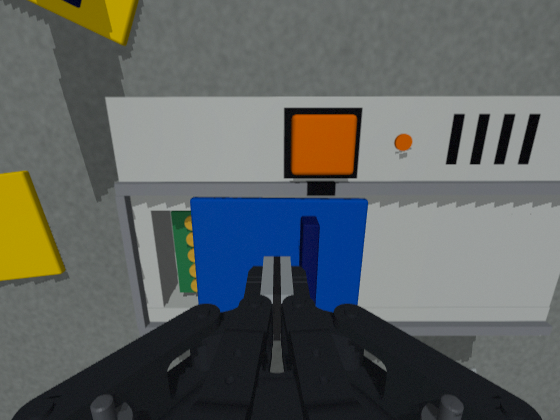

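The cover has slid clear of the tab, and the terminals are showing at (185,250). I'll ease up a little, because the tool is pressing on the plate.

>>> jog_arm --pt "0 0 0.002 0 0 0 0" --pt "0.0038 -0.0012 0 0 0 0 0" --pt "0.0038 -0.0012 0 0 0 0 0"

```text
t: 6.25
eef_pos: [0.4943, 0.1544, 0.0854]
tool_rot: [0.0, 0.809, 0.588, -0.0]
contact_force: [-0.9, 1.1, 0.1]
gripper_width: -0.001
grasp_force: 0.7
```

>>> jog_arm --pt "0.0057 -0.0018 0 0 0 0 0" --pt "0.0057 -0.0018 0 0 0 0 0" --pt "0.0057 -0.0018 0 0 0 0 0" --pt "0.0057 -0.0018 0 0 0 0 0" --pt "0.0057 -0.0018 0 0 0 0 0" --pt "0.0057 -0.0018 0 0 0 0 0" --pt "0.0057 -0.0018 0 0 0 0 0" --pt "0.0029 -0.0009 0 0 0 0 0"

```text
t: 7.05
eef_pos: [0.5378, 0.1407, 0.0853]
tool_rot: [0.0, 0.809, 0.587, 0.0]
contact_force: [-1.8, 0.8, 1.4]
gripper_width: 0.002
grasp_force: 0.9
```

```bash
python3 w.py w4; sed -i 's/box\[100:250,185:320\]/box[170:256,150:420]/' m.py; python3 m.py
```

```text
7.05 [0.5377746  0.14068576 0.08529348] [9.22912736e-05 8.09429604e-01 5.87216897e-01 1.54762129e-04] 0.0020265885248345115 [-1.83442253  0.80817374  1.41621969]
tool x ang 71.91951967456323 z [ 3.58928088e-04  3.23512960e-05 -9.99999935e-01]
((212.0, 171.5), (3.0, 58.0), 90.0) [0.5273 0.2002] [(np.float64(0.0262), np.float64(-18.11)), (np.float64(0.0014), np.float64(-110.17))]
((277.4999694824219, 225.5), (174.99996948242188, 58.99999237060547), -0.0) [0.5458 0.1613] [(np.float64(0.033), np.float64(66.9)), (np.float64(0.0882), np.float64(-18.1))]
((308.5, 235.0), (40.0, 17.0), 90.0) [0.5601 0.1575] [(np.float64(0.0079), np.float64(-18.1)), (np.float64(0.0206), np.float64(-105.79))]
```

View pics/w4.png

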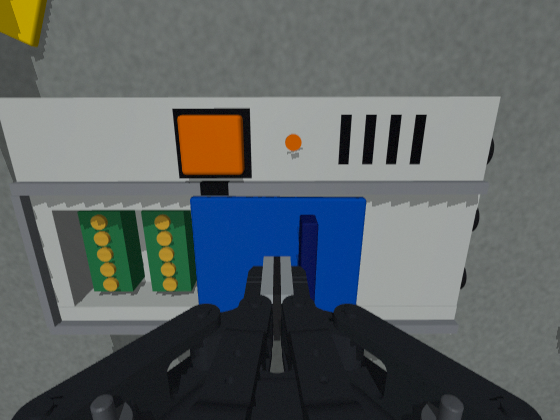

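Both screw rows show at (103,255) and (163,255). The cover's trailing edge at (193,255) has travelled about 85 mm, so I'll push 8 mm more for margin.

>>> jog_arm --pt "0.0038 -0.0012 0 0 0 0 0" --pt "0.0038 -0.0012 0 0 0 0 0" --pt "0 0 0 0 0 0 0" --pt "-0.0076 0.0024 0 0 0 0 0" --pt "0 0 0.03 0 0 0 0" --pt "0 0 0.05 0 0 0 0" --pt "0 0 0.05 0 0 0 0" --pt "-0.03 0 0.03 0 0 0 0" --pt "-0.03 0 0 0 0 0 0" --pt "0 0 0 0 0 0 0"

```text
t: 8.1
eef_pos: [0.4735, 0.1414, 0.2461]
tool_rot: [0.001, 0.809, 0.588, -0.0]
contact_force: [0.3, -0.2, -0.0]
gripper_width: -0.002
grasp_force: 0.0
```

```bash
python3 w.py w5
```

```text
8.1 [0.47354935 0.14144492 0.24607098] [ 7.86632009e-04  8.08529348e-01  5.88455245e-01 -3.14621657e-04] -0.0022637411687838212 [ 0.28955557 -0.22240449 -0.04394381]
tool x ang 72.09492122371257 z [ 4.17033778e-04 -1.64231166e-03 -9.99998564e-01]
```

View pics/w5.png

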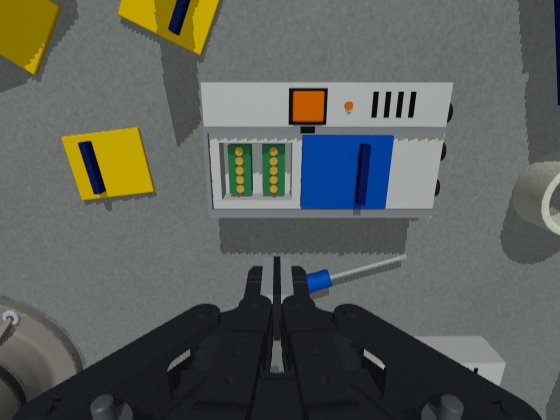

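The opening (220–293, 140–200) is fully clear. The cover lies flat at (346,172) with deck visible between it and the opening, and nothing is touching it.

```bash
python3 -c "
from station import bot; print(bot.hand_in())"
```

```text
the job is handed in; nothing more can be done
None
```

I pressed the orange tab fully in and slid its cover about 93 mm, leaving it flat on the deck with the terminal opening completely uncovered. I didn't touch the green unit or anything else on the bench, and the job is handed in at about 8 s.

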